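# Eject the spent cartridge from the two-bay dock

### The job

The red-topped cartridge in the white two-bay dock is spent: press it further in until its push-push catch lets go, let it spring up, then draw it out and set it down upright inside the blue tray without dropping it. Leave the green-topped cartridge latched in its bay and the other things on the worktop where they are.

Things in the scene. Friction and masses are not known exactly. Their poses are not given: they have to be found in the camera images.
- cartridge_red_mid (a point): centre of the spent cartridge, a grey block 30 mm (its x, along the dock's x) by 64 mm (y) by 46 mm tall (z, up), top 16 mm red; about 60 g. Latched, its flat top is 8 mm above the dock's top and it cannot be pulled out. Tripped and let up, it rises until its top is 24 mm above the dock and it stands loose in its slot: take it across its 30 mm width and draw it straight up
- cartridge_green_mid (a point): centre of the good cartridge, the same but with a green top; it stands latched in the other slot, in its own catch
- dock: fixed white instrument dock, 90 mm (x) by 190 mm (y) by 56 mm high; origin at the centre of its underside, z up. Two slots in its flat top, 32 mm (x) by 66 mm (y), centred 48 mm to either side of the origin along its y; which cartridge is in which slot varies
- bay_1 (a joint): spring carriage under the cartridge in the slot at the dock's +y, in m: 0 latched, grows as the cartridge's top is pressed straight down. It trips at about 0.004 (some 5 N), its firm stop; a shorter press springs back. Let up after tripping, it rises in about 0.3 s to -0.016 and does not latch again
- bay_2 (a joint): the same for the slot at the dock's -y
- tray: fixed blue open tray, 120 mm (x) by 140 mm (y), rim 18 mm high, walls 4 mm, inner floor 4 mm above the worktop; origin at the centre of its underside, z up
- vial: glass sample vial with black screw cap, 24 mm wide, 56 mm tall, a bystander; origin at the centre of its underside
- stopper: red rubber stopper, 26 mm, a bystander; origin at the centre of its underside
- dish: small covered clear dish, 61 mm wide, 16 mm high, a bystander; origin at the centre of its underside
- tape: roll of masking tape lying flat, 66 mm wide, 19 mm high, a bystander; origin at the centre of its underside
There are look-alikes about, which are no part of the job. What is shaped like the dock but turquoise is not meant.

How it is judged:
By the outcome, as a careful person would: the job done as asked, in the order asked, and still so for the second after the job is handed in, with the robot touching nothing.
It also fails if it takes over 51 s, if anything falls off the work surface, if the arm or the gripper's body presses on something with over 40 N, if the wrist force passes 120 N, or if a joint passes its speed limit or range.

### The arm

A 6-joint arm with a two-finger parallel gripper is mounted at the origin on a cart in front of the work surface, level with it; the furniture and walls round the work are solid. World frame = base frame: x ahead of the robot, y to its left, z up, the work surface at z = 0. Lengths are in mm, angles in rad, forces in N, time in s.
With the tool pointing down it reaches from about 325 to 900 mm from the base axis. Payload 3.5 kg.
Tool frame: the origin (TCP) lies between the finger pads; the fingertips stand 17 mm ahead of it and the grasp point (between the pads) lies 2 mm behind it (robot.nose_length is the distance from the TCP to the fingertips, in mm); z points along the fingers, y is the line along which they close (so a half turn about z gives the same grasp; the last joint's range is limited). The gripper opens to 85 mm and grips with 20 to 120 N. Pads are 22 mm wide; open, the fingers measure 114 mm over their backs; the gripper's body (76 mm by 85 mm) begins 54 mm behind the grasp point. The pads swing forward as they close: fully open they stand 13 mm farther back than shut.
Start: joints at [-1.341, 0.276, -0.026, 1.268, 0, 1.467], TCP at [204.17, -590.709, 248.313] pointing down, gripper open.
Joint ranges: [-3.12, 3.12], [-0.85, 1.88], [-1.08, 1.24], [-1.95, 2.15], [-1.57, 1.53], [-3.14, 3.14]. Speed limits (rad/s): [2.57, 2.57, 3.14, 3.14, 3.14, 3.14].

### API

Orientations are given as a unit quaternion [w, x, y, z].
In Python, from station import robot gives the robot as it stands.
- The arm moves only by the tool arm_command, never from a script. Its argument "rows" is one flat list of numbers, 7 for each row, row after row: the turn, a rotation vector about the tool's x, y, z in rad, then the shift along the tool's x, y, z in cm, then the gripper's target within -1 to 1 (fully open at 1, half-way at 0, shut at -1). In form: [rx, ry, rz, x, y, z, jaw, rx, ry, rz, x, y, z, jaw, ...]. A call has 1 to 12 rows; each row shifts and turns the commanded pose from where the row before left it, along the tool's axes as they then stand; what a row does not reach is not made up. A row lasts 1/10 s, in which the tool goes at most 50 mm and 8.59 degrees, less where a joint would pass 70% of its speed; a pose out of reach is approached as far as the arm can. A call with a gripper value outside its range is refused whole. The fingers move at their own pace and stop on an object; "force" is the grip in N (left out, the last holds). Time passes only in rows, so rows that do not move let the fingers close. It gives the time, the measured TCP pose, the force, the opening and the grip force at its end, in the units of the state.
- robot.sense(): the state, without advancing time (a new reading comes with each control period).
- robot.camera(name): name is "scene" or "top" or "wrist"; returns (picture, depth): 400x640x3 uint8, red, green, blue; 400x640 float32, mm along the optical axis (not along the pixel's ray), 0 where there is no reading.
- robot.camera_model(name): a dict with "K" (3x3 intrinsics, pixels), "eye" and "attitude" of the camera in the world. Camera axes: x right, y down, z forward; pixel columns grow to the right and rows downward; lengths in mm; the calibration is good to about 2 mm. A picture is of the moment at which its call begins: read the wrist's pose just before it. camera_model takes no time and is no camera call; for the wrist camera it gives the pose at the moment of the call.
- robot.close_job(): hands the job in; it is judged then, once.
The state is a dict: "t": time; "q": joint angles; "joint_velocities": joint speeds; "joint_efforts": joint torques, N m; "ee_pos": TCP position; "orientation": TCP orientation; "ft_force": force on the tool from outside, world axes, zero at the start; "wrist_torque": the same for the moment, N m; "grip_width": finger opening in mm; "finger_force": force on a finger pad.
Only numpy, scipy, OpenCV 4.12 (cv2) and the standard library are available. Lean on these libraries where they do the work, as an engineer would, in place of code of your own. Each camera call takes 0.05 s, during which the arm holds its last target. There are 200 camera calls.

## Working session

There is one attempt and no reset: what is moved stays moved. The work goes in short steps, Python scripts to look and compute and a tool call to move; the robot and the scene stay as the last step left them, time stands still between calls to the robot, and variables do not carry over. Pictures are saved under pics/ and viewed, at most 10 in all, crops included, and the job is handed in when it is done.

Besides the shell and the picture viewer there is one more tool, called after "Emit:" by a JSON object that holds its "op" and its "data". arm_command: Moves the arm, as the interface text tells. Its arguments: {"type":"object","properties":{"rows":{"type":"array","items":{"type":"number"}},"force":{"type":"number"}},"required":["rows"]}

```bash
mkdir -p pics; ls; python3 - <<'E'
from station import robot
import cv2,numpy as np,pickle
d={}
for n in("scene","top"):
    p,z=robot.camera(n); m=robot.camera_model(n); d[n]=(p,z,m)
    cv2.imwrite(f"pics/{n}0.png",p[:,:,::-1]); print(n,m)
pickle.dump(d,open("d0.pkl","wb")); print(robot.sense())
E
```

```text
pics
scene {'K': array([[472.3526737 ,   0.        , 318.92561427],
       [  0.        , 472.3526737 , 193.76887649],
       [  0.        ,   0.        ,   1.        ]]), 'eye': array([ -82.92445972, -745.58495606, 1385.11691443]), 'attitude': array([-0.28129013,  0.89889738, -0.31795835,  0.10845204])}
top {'K': array([[462.12152476,   0.        , 315.22834693],
       [  0.        , 462.12152476, 202.92742872],
       [  0.        ,   0.        ,   1.        ]]), 'eye': array([ 365.01683292,  -27.66786511, 1318.60315027]), 'attitude': array([-0.04047565,  0.71026288, -0.70119094,  0.047113  ])}
{'t': 0.1, 'q': array([-1.34143078e+00,  2.77070860e-01, -2.77703844e-02,  1.26799932e+00,
        4.73084792e-06,  1.46739705e+00]), 'joint_velocities': array([ 0.00092128, -0.00349883,  0.00265681,  0.00068187, -0.00087363,
       -0.00071268]), 'joint_efforts': array([ 9.14468569e-05, -4.46708179e+01,  2.96128410e+01,  8.42625828e-03,
       -1.09378577e-04,  1.51608322e-05]), 'ee_pos': array([ 203.99683318, -590.04746135,  247.25028393]), 'orientation': array([-1.02024101e-03,  9.86189834e-01,  1.65615722e-01, -6.19729533e-05]), 'ft_force': array([ 0.91226275, -0.04594936, -0.42096281]), 'wrist_torque': array([ 0.02729541, -0.01958691,  0.04359705]), 'finger_force': 0.0, 'grip_width': 85.46166242341177}
```

View pics/top0.png

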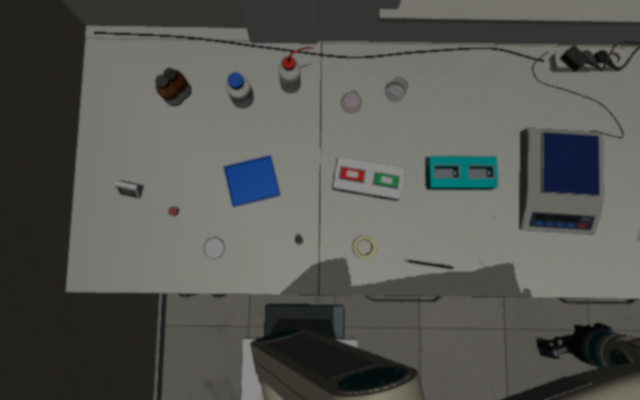

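View pics/scene0.png

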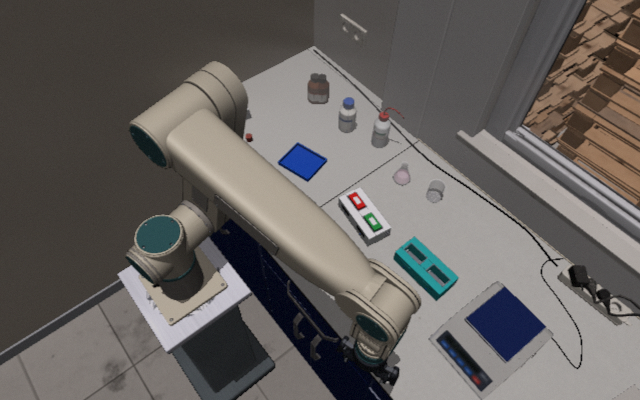

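The top view shows the white dock at about (368,178), with red at (352,174) and green at (386,180). The blue tray is at (252,180), and the turquoise decoy at (462,172). Next I'll compute positions.

```bash
cat > h.py <<'E'
import numpy as np,cv2
from scipy.spatial.transform import Rotation as R
def rot(q): return R.from_quat([q[1],q[2],q[3],q[0]])
def cast(m,uv,z):
    uv=np.atleast_2d(uv).astype(float); r=np.c_[uv,np.ones(len(uv))]@np.linalg.inv(m["K"]).T
    r=rot(m["attitude"]).apply(r); e=m["eye"]; return e+r*((z-e[2])/r[:,2])[:,None]
def blob(mask,near):
    cs,_=cv2.findContours(mask.astype(np.uint8),cv2.RETR_EXTERNAL,cv2.CHAIN_APPROX_NONE)
    cs=[c for c in cs if cv2.contourArea(c)>25]
    return min(cs,key=lambda c:np.hypot(*(c[:,0].mean(0)-near)))[:,0]
def rect(m,c,z):
    p=cast(m,c,z)[:,:2].astype(np.float32); (cx,cy),(w,h),a=cv2.minAreaRect(p)
    if w<h: w,h,a=h,w,a+90
    a=(a+180)%180
    return np.round([cx,cy,w,h,a],1)  # a: angle of long side from +x, deg
E
python3 - <<'E'
import pickle; from h import *
d=pickle.load(open("d0.pkl","rb"))
for n,near in(("top",dict(dock=(368,178),red=(352,174),green=(386,180),tray=(252,180))),("scene",dict(dock=(365,216),red=(357,201),green=(373,221),tray=(302,161)))):
    p,z,m=d[n]; h=cv2.cvtColor(p,cv2.COLOR_RGB2HSV).astype(int); H,S,V=h[...,0],h[...,1],h[...,2]
    ms=dict(red=((H<8)|(H>172))&(S>130)&(V>80),green=(H>45)&(H<80)&(S>100),tray=(H>105)&(H<130)&(S>120)&(V>60),dock=(V>205)&(S<40))
    for k,zz in(("red",64),("green",64),("tray",18)):
        c=blob(ms[k],near[k]); print(n,k,rect(m,c,zz),c.min(0),c.max(0))
    c=blob(cv2.morphologyEx(ms["dock"].astype(np.uint8),cv2.MORPH_CLOSE,np.ones((3,3))),near["dock"]); print(n,"dock",rect(m,c,56),c.min(0),c.max(0))
E
```

```text
top red [ 603.1 -138.4   62.1   28.6   81.9] [341 168] [363 180]
top green [ 588.1 -232.4   62.5   28.6   80.3] [375 174] [397 186]
top tray [589.4 143.5 135.9 116.4 104.8] [224 156] [278 205]Traceback (most recent call last):
  File "<stdin>", line 8, in <module>
  File "h.py", line 10, in blob
    return min(cs,key=lambda c:np.hypot(*(c[:,0].mean(0)-near)))[:,0]
           ~~~^^^^^^^^^^^^^^^^^^^^^^^^^^^^^^^^^^^^^^^^^^^^^^^^^^
ValueError: min() iterable argument is empty
```

Emit:
{"op": "arm_command", "data": {"rows": [0,0,-0.135,0,0,0,-1,0,0,-0.135,0,0,0,-1,0,0,-0.135,0,0,0,-1,0,0,-0.135,0,0,0,-1,0,0,-0.135,0,0,0,-1,0,0,-0.135,0,0,0,-1,0,0,-0.135,0,0,0,-1,0,0,-0.135,0,0,0,-1], "force": 30}}

```text
t: 0.9
ee_pos: [204.0, -590.3, 247.6]
orientation: [-0.001, 0.759, 0.651, 0.0]
ft_force: [-0.2, -0.3, -0.6]
grip_width: 0.1
finger_force: 0.0
```

Emit:
{"op": "arm_command", "data": {"rows": [0,0,0,3.8,2.4,0,-1,0,0,0,3.8,2.4,0,-1,0,0,0,3.8,2.4,0,-1,0,0,0,3.8,2.4,0,-1,0,0,0,3.8,2.4,0,-1,0,0,0,3.8,2.4,0,-1,0,0,0,3.8,2.4,0,-1,0,0,0,3.8,2.4,0,-1,0,0,0,3.8,2.4,0,-1,0,0,0,3.8,2.4,0,-1,0,0,0,3.8,2.4,0,-1,0,0,0,0,0,0,-1]}}

```text
t: 2.1
ee_pos: [533.1, -215.5, 247.8]
orientation: [-0.0, 0.759, 0.651, 0.001]
ft_force: [-0.6, -0.5, 0.6]
grip_width: -0.4
finger_force: 0.0
```

```bash
cat > look.py <<'E'
import sys; from h import *; from station import robot
s=robot.sense(); m=robot.camera_model("wrist"); p,z=robot.camera("wrist")
cv2.imwrite(f"pics/{sys.argv[1]}.png",p[:,:,::-1]); zt=float(sys.argv[2])
Q=rot(s["orientation"]); X=Q.apply([1,0,0]);Y=Q.apply([0,1,0])
print("tcp",s["ee_pos"].round(1),"x deg",np.degrees(np.arctan2(X[1],X[0])).round(1),"zaxis",Q.apply([0,0,1]).round(3))
h=cv2.cvtColor(p,cv2.COLOR_RGB2HSV).astype(int); H,S,V=h[...,0],h[...,1],h[...,2]
ms=dict(red=((H<8)|(H>172))&(S>110)&(V>60),green=(H>45)&(H<80)&(S>100),tray=(H>105)&(H<130)&(S>120)&(V>60))
for k,zz in(("red",zt),("green",64),("tray",18)):
    cs,_=cv2.findContours(ms[k].astype(np.uint8),cv2.RETR_EXTERNAL,cv2.CHAIN_APPROX_NONE)
    if not cs: continue
    c=max(cs,key=cv2.contourArea)[:,0]
    if len(c)<60: continue
    r=rect(m,c,zz); mk=np.zeros(p.shape[:2],np.uint8); cv2.fillPoly(mk,[c],1)
    zd=np.median(z[(mk>0)&ms[k]&(z>0)]); dv=np.r_[r[:2]-s["ee_pos"][:2],0]
    u=c.mean(0); ht=(m["eye"]+rot(m["attitude"]).apply(np.linalg.inv(m["K"])@[u[0],u[1],1])*zd)[2]
    print(k,r,"px",c.min(0),c.max(0),"height",round(float(ht),1),"tool dx,dy mm",(dv@X).round(1),(dv@Y).round(1))
E
python3 look.py w1 64
```

```text
tcp [ 533.1 -215.5  247.8] x deg 81.3 zaxis [ 0.001  0.002 -1.   ]
red [ 604.9 -138.1   62.3   29.7   81.3] px [368  41] [406 118] height 65.3 tool dx,dy mm 87.4 59.3
green [ 589.3 -231.7   65.    30.6   81.2] px [362 153] [397 219] height 65.5 tool dx,dy mm -7.5 58.0
```

View pics/w1.png

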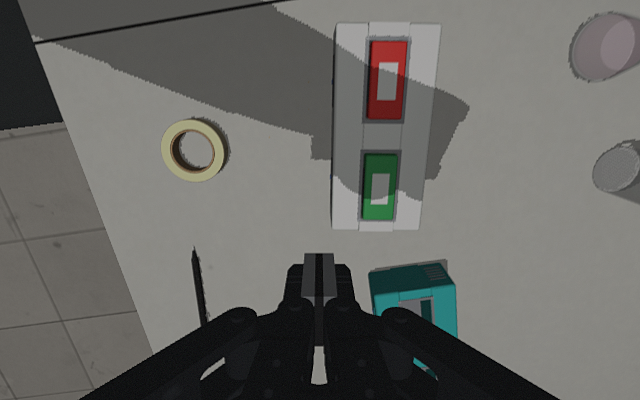

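The picture shows red at px (387,80) and green at (380,187). The tool yaw already matches the dock, so I'll move over the red cartridge and down.

Emit:
{"op": "arm_command", "data": {"rows": [0,0,0,2.9,2.0,0,-1,0,0,0,2.9,2.0,0,-1,0,0,0,2.9,1.9,0,-1,0,0,0,0,0,4.0,-1,0,0,0,0,0,4.0,-1,0,0,0,0,0,3.7,-1,0,0,0,0,0,2.7,-1,0,0,0,0,0,0,-1,0,0,0,0,0,0,-1]}}

```text
t: 3.05
ee_pos: [601.8, -143.6, 104.2]
orientation: [-0.001, 0.761, 0.649, -0.0]
ft_force: [-0.2, 0.4, 0.1]
grip_width: 0.1
finger_force: 0.0
```

```bash
python3 look.py w2 64
```

```text
tcp [ 601.8 -143.6  104.2] x deg 80.9 zaxis [-0.002  0.    -1.   ]
red [ 607.2 -130.    52.8   29.7   80.9] px [294 175] [352 268] height 66.8 tool dx,dy mm 14.3 3.1
```

View pics/w2.png

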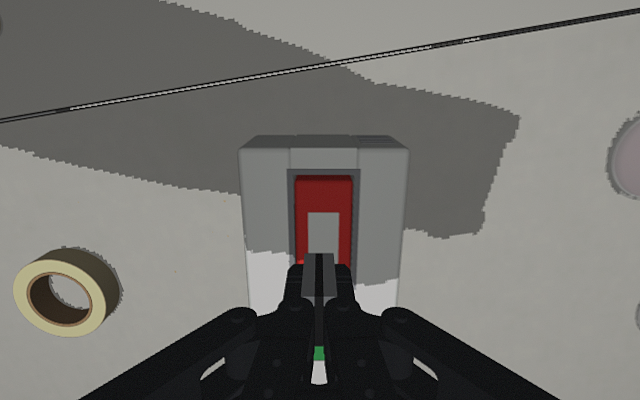

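The red top is centred at about px (323,220), with its near edge hidden by the fingers. A small correction of about 7 mm in x and 3 mm in y is needed, then I'll press in small steps.

Emit:
{"op": "arm_command", "data": {"rows": [0,0,0,0.7,0.3,0.8,-1,0,0,0,0,0,0.9,-1,0,0,0,0,0,0.2,-1,0,0,0,0,0,0.2,-1,0,0,0,0,0,0,-1]}}

```text
t: 3.6
ee_pos: [606.5, -136.3, 83.0]
orientation: [-0.0, 0.761, 0.649, -0.0]
ft_force: [-0.7, 0.6, -0.5]
grip_width: 0.3
finger_force: 0.0
```

Emit:
{"op": "arm_command", "data": {"rows": [0,0,0,0,0,0.15,-1,0,0,0,0,0,0.15,-1,0,0,0,0,0,0,-1]}}

```text
t: 3.9
ee_pos: [607.0, -136.5, 80.6]
orientation: [0.0, 0.761, 0.649, 0.0]
ft_force: [-0.9, 0.5, 1.8]
grip_width: -0.2
finger_force: 1.1
```

Emit:
{"op": "arm_command", "data": {"rows": [0,0,0,0,0,0.15,-1,0,0,0,0,0,0.1,-1,0,0,0,0,0,0,-1]}}

```text
t: 4.2
ee_pos: [607.0, -136.5, 77.8]
orientation: [0.0, 0.761, 0.649, 0.0]
ft_force: [-0.1, -0.4, 1.5]
grip_width: 0.3
finger_force: 0.7
```

Emit:
{"op": "arm_command", "data": {"rows": [0,0,0,0,0,0.1,-1,0,0,0,0,0,0,-1]}}

```text
t: 4.4
ee_pos: [607.1, -136.5, 77.5]
orientation: [0.0, 0.761, 0.649, 0.0]
ft_force: [-1.2, 1.0, 6.2]
grip_width: -0.1
finger_force: 2.9
```

Emit:
{"op": "arm_command", "data": {"rows": [0,0,0,0,0,0.1,-1,0,0,0,0,0,0,-1]}}

```text
t: 4.6
ee_pos: [607.2, -136.5, 77.1]
orientation: [0.001, 0.761, 0.649, 0.0]
ft_force: [-2.4, 0.8, 7.5]
grip_width: 0.2
finger_force: 3.9
```

Emit:
{"op": "arm_command", "data": {"rows": [0,0,0,0,0,0.1,-1,0,0,0,0,0,0,-1]}}

```text
t: 4.8
ee_pos: [607.4, -136.6, 76.8]
orientation: [0.001, 0.761, 0.649, 0.0]
ft_force: [-3.6, 0.9, 10.6]
grip_width: 0.2
finger_force: 5.5
```

Emit:
{"op": "arm_command", "data": {"rows": [0,0,0,0,0,-2,-1,0,0,0,0,0,-4,0.3,0,0,0,0,0,-3,0.3,0,0,0,-4,0,-3,0.3,0,0,0,-4,0,-3,0.3,0,0,0,0,0,0,0.3]}}

```text
t: 5.4
ee_pos: [596.3, -220.7, 229.9]
orientation: [0.005, 0.762, 0.647, 0.001]
ft_force: [0.7, 0.1, 0.6]
grip_width: 55.6
finger_force: 0.0
```

```bash
python3 look.py w3 80
```

```text
tcp [ 596.3 -220.7  229.9] x deg 80.7 zaxis [ 0.008 -0.006 -1.   ]
red [ 605.4 -136.9   62.7   29.3   80.8] px [290  38] [329 125] height 80.6 tool dx,dy mm 84.1 -4.6
green [ 590.1 -230.2   63.5   29.1   81.2] px [294 160] [327 227] height 65.2 tool dx,dy mm -10.4 -4.6
```

View pics/w3.png

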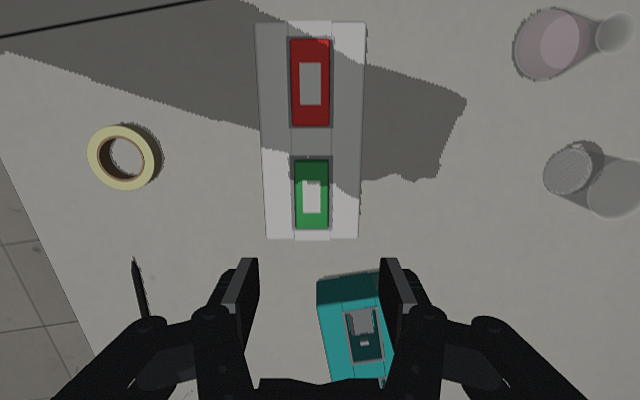

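The red top has risen to about 80 mm, at px (310,82). Green is still at 65 mm, at (310,194). I'll go in for the grasp.

Emit:
{"op": "arm_command", "data": {"rows": [0,0,0,2.8,-0.2,0,0.3,0,0,0,2.8,-0.2,0,0.3,0,0,0,2.8,0,0,0.3,0,0,0,0,0,4,0.3,0,0,0,0,0,4,0.3,0,0,0,0,0,3,0.3,0,0,0,0,0,2,0.3,0,0,0,0,0,1,0.3,0,0,0,0,0,0,0.3,0,0,0,0,0,0,0.3]}}

```text
t: 6.45
ee_pos: [603.5, -131.5, 85.0]
orientation: [-0.0, 0.761, 0.649, 0.0]
ft_force: [-0.4, 0.1, -0.5]
grip_width: 55.6
finger_force: 0.0
```

```bash
python3 look.py w4 80
```

```text
tcp [ 603.5 -131.5   85. ] x deg 81.0 zaxis [ 0.  0. -1.]
red [ 606.3 -134.9   67.8   29.5   80.9] px [290 219] [359 351] height 81.2 tool dx,dy mm -3.0 3.3
green [ 595.6 -199.7   28.8   11.3  171. ] px [296 368] [348 384] height 61.4 tool dx,dy mm -68.6 2.9
```

View pics/w4.png

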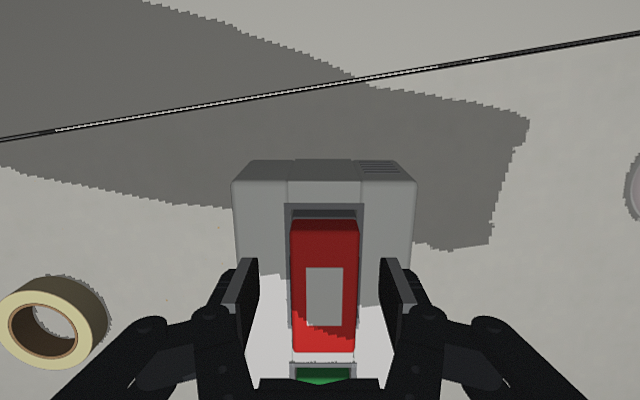

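The red top sits between the open pads at about px (325,285). I need about −3 mm in x, +3 mm in y and 10 mm down, then I can close.

Emit:
{"op": "arm_command", "data": {"rows": [0,0,0,-0.3,0.3,0,0.3,0,0,0,0,0,0.6,0.3,0,0,0,0,0,0.4,0.3,0,0,0,0,0,0,-0.5,0,0,0,0,0,0,-0.8,0,0,0,0,0,0,-0.8,0,0,0,0,0,0,-0.8,0,0,0,0,0,0,-0.8], "force": 35}}

```text
t: 7.3
ee_pos: [605.8, -135.2, 74.8]
orientation: [0.0, 0.761, 0.649, 0.0]
ft_force: [0.1, -0.0, -0.5]
grip_width: 29.4
finger_force: 40.5
```

Emit:
{"op": "arm_command", "data": {"rows": [0,0,0,0,0,-0.5,-0.8,0,0,0,0,0,-1,-0.8,0,0,0,0,0,-1,-0.8,0,0,0,0,0,-1.5,-0.8,0,0,0,0,0,-2,-0.8,0,0,0,0,0,-2,-0.8,0,0,0,0,0,-1,-0.8,0,0,0,0,0,0,-0.8]}}

```text
t: 8.1
ee_pos: [607.6, -135.8, 167.8]
orientation: [0.002, 0.761, 0.649, 0.001]
ft_force: [-0.1, 0.2, -0.3]
grip_width: 29.2
finger_force: 40.5
```

Emit:
{"op": "arm_command", "data": {"rows": [0,0,0,1.5,-0.3,0,-0.8,0,0,0,2.5,-0.6,0,-0.8,0,0,0,3,-0.6,0,-0.8,0,0,0,3,-0.6,0,-0.8,0,0,0,3,-0.6,0,-0.8,0,0,0,3,-0.6,0,-0.8,0,0,0,2.5,-0.6,0,-0.8,0,0,0,1.5,-0.3,0,-0.8,0,0,0,0,0,0,-0.8]}}

```text
t: 9.0
ee_pos: [594.6, 71.1, 163.7]
orientation: [-0.001, 0.76, 0.65, -0.001]
ft_force: [-0.5, -0.5, -0.5]
grip_width: 28.9
finger_force: 40.5
```

```bash
python3 look.py w5 170
```

```text
tcp [594.6  71.1 163.7] x deg 81.1 zaxis [-0.002  0.    -1.   ]
red [595.7  71.8  67.7  29.3  81.2] px [281 221] [356 363] height 170.4 tool dx,dy mm 0.8 1.0
tray [593.  145.5 128.1 108.2 104.7] px [198   0] [395 198] height 4.9 tool dx,dy mm 73.2 -13.1
```

View pics/w5.png

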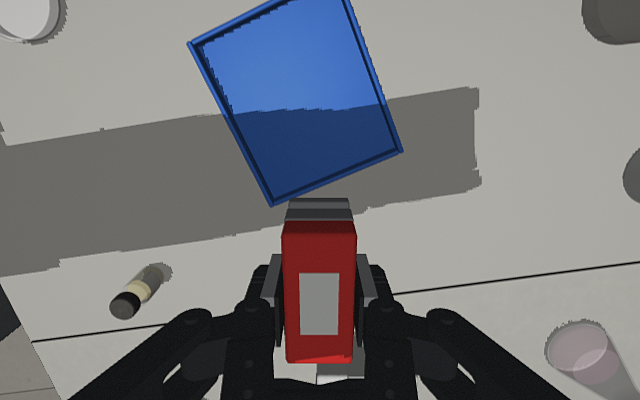

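The cartridge is held upright at about px (318,290). The tray is ahead, partly cut off, with its near corners at (272,205) and (402,150). I'll move over its centre, align the yaw and descend.

Emit:
{"op": "arm_command", "data": {"rows": [0,0,0,2.2,-0.6,0,-0.8,0,0,0,2.7,-0.6,0,-0.8,0,0,0,2.2,-0.4,0,-0.8,0,0,-0.1,0,0,0,-0.8,0,0,-0.1,0,0,0,-0.8,0,0,-0.1,0,0,1,-0.8,0,0,-0.1,0,0,2.5,-0.8,0,0,0,0,0,3,-0.8,0,0,0,0,0,2.5,-0.8,0,0,0,0,0,1.5,-0.8,0,0,0,0,0,0.5,-0.8,0,0,0,0,0,0,-0.8]}}

```text
t: 10.25
ee_pos: [591.0, 141.0, 54.3]
orientation: [-0.0, 0.617, 0.787, -0.0]
ft_force: [-0.1, -0.3, -0.4]
grip_width: 29.2
finger_force: 40.4
```

```bash
python3 look.py w6 60
```

```text
tcp [591.  141.   54.3] x deg 103.8 zaxis [-0.001 -0.    -1.   ]
red [592.  141.5  67.5  29.5 103.9] px [281 221] [356 362] height 61.0 tool dx,dy mm 0.3 1.1
tray [589.2 157.1 119.3 117.7  14.8] px [190 102] [448 317] height 11.9 tool dx,dy mm 16.1 2.1
```

View pics/w6.png

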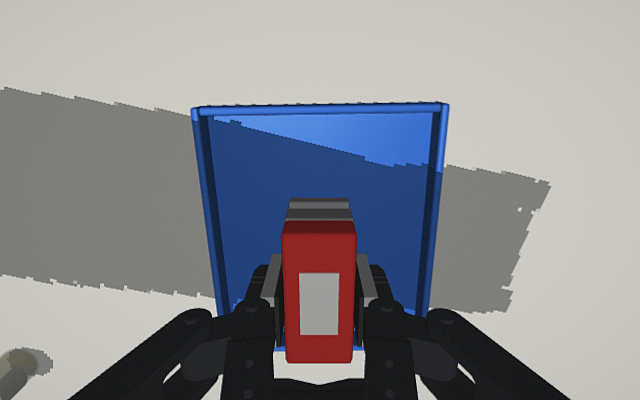

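The cartridge is over the tray, aligned and centred to within about 6 mm. I'll lower it slowly.

Emit:
{"op": "arm_command", "data": {"rows": [0,0,0,0.3,0,0.4,-0.8,0,0,0,0,0,0.3,-0.8,0,0,0,0,0,0.1,-0.8,0,0,0,0,0,0,-0.8]}}

```text
t: 10.7
ee_pos: [590.5, 144.5, 47.0]
orientation: [0.0, 0.617, 0.787, 0.0]
ft_force: [0.2, 1.0, -0.6]
grip_width: 29.1
finger_force: 40.4
```

Emit:
{"op": "arm_command", "data": {"rows": [0,0,0,0,0,0.1,-0.8,0,0,0,0,0,0,-0.8]}}

```text
t: 10.9
ee_pos: [590.5, 144.4, 45.8]
orientation: [0.0, 0.617, 0.787, 0.0]
ft_force: [-0.1, -0.1, -0.6]
grip_width: 29.6
finger_force: 40.4
```

Emit:
{"op": "arm_command", "data": {"rows": [0,0,0,0,0,0.1,-0.8,0,0,0,0,0,0,-0.8]}}

```text
t: 11.1
ee_pos: [590.4, 144.4, 44.7]
orientation: [-0.0, 0.617, 0.787, -0.0]
ft_force: [0.4, 0.4, -1.1]
grip_width: 29.2
finger_force: 40.4
```

Emit:
{"op": "arm_command", "data": {"rows": [0,0,0,0,0,0.05,-0.8,0,0,0,0,0,0,-0.8]}}

```text
t: 11.3
ee_pos: [590.5, 144.4, 44.6]
orientation: [-0.0, 0.617, 0.787, -0.0]
ft_force: [-1.5, 0.3, 2.0]
grip_width: 29.1
finger_force: 40.7
```

Contact shows: upward force is 2 N at the expected height. I'll open gently and retreat straight up.

Emit:
{"op": "arm_command", "data": {"rows": [0,0,0,0,0,0,-0.2,0,0,0,0,0,0,0.1,0,0,0,0,0,0,0.1,0,0,0,0,0,0,0.1,0,0,0,0,0,-1,0.1,0,0,0,0,0,-3,0.1,0,0,0,0,0,-4,0.1,0,0,0,0,0,-4,0.1,0,0,0,-2,0,-4,0.1,0,0,0,-3,0,0,0.1,0,0,0,-2,0,0,0.1,0,0,0,0,0,0,0.1]}}

```text
t: 12.5
ee_pos: [608.3, 74.4, 205.8]
orientation: [0.001, 0.618, 0.786, 0.001]
ft_force: [0.3, 0.7, 0.5]
grip_width: 47.0
finger_force: 0.0
```

```bash
python3 look.py w7 50; python3 -c "
from station import robot;import cv2,numpy as np
p,_=robot.camera('scene');cv2.imwrite('pics/s7.png',p[:,:,::-1])
a=cv2.imread('pics/w7.png');cv2.imwrite('pics/c7.png',np.vstack([cv2.resize(a,(480,300)),cv2.resize(p[:,:,::-1],(480,300))]))"
```

```text
tcp [608.3  74.4 205.8] x deg 103.7 zaxis [ 0.002 -0.001 -1.   ]
red [591.6 142.   62.6  29.2 104.6] px [298  60] [335 142] height 51.0 tool dx,dy mm 69.6 -0.2
green [878.3  23.2  35.3   8.1 103.9] px [581 292] [594 324] height 82.1 tool dx,dy mm -113.7 250.2
tray [591.9 146.5 128.3 108.6 104.8] px [251  13] [382 168] height 6.4 tool dx,dy mm 73.9 1.1
```

View pics/c7.png

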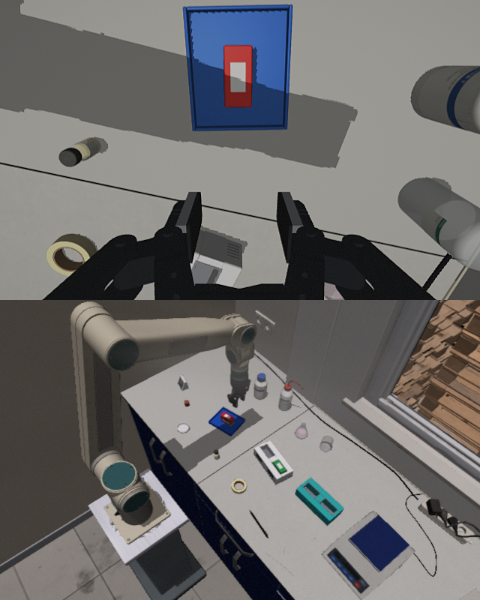

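The upper half shows the cartridge upright and centred in the tray at (238,77), with its top at 51 mm. The lower half shows green still in the dock at (280,465), the red slot empty, and the arm clear.

```bash
python3 -c "
from station import robot;print(robot.close_job())"
```

```text
the job is handed in; nothing more can be done
None
```

The red cartridge was tripped, drawn out and set upright in the blue tray at about 12.5 s, with green left in its bay and nothing else touched; the job is handed in, but no verdict came back.

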